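# Point out the undersized roll and log the reject

## Robot

A 6-joint arm with a two-finger parallel gripper is mounted at the origin on the work surface. World frame = base frame: x ahead of the robot, y to its left, z up, the work surface at z = 0. Lengths are in m, angles in rad, forces in N, time in s.
With the tool pointing down it reaches from about 0.35 to 0.975 m from the base axis. Payload 7.1 kg.
Tool frame: the origin (TCP) lies midway between the tips of the shut fingers; the grasp point (between the pads) lies 19 mm behind it; z points along the fingers, x is the direction in which the jaws open and shut, and the axes are right-handed (so a half turn about z gives the same grasp; the last joint's range is limited). The gripper opens to 88 mm and grips with 3 to 60 N. Pads are 20 mm wide; open, the fingers measure 115 mm over their backs; the gripper's body (75 mm by 178 mm) begins 61 mm behind the grasp point.
Start: joints at [-1.355, 0.423, 1.63, -0, 1.089, -0.019], TCP at [0.145, -0.608, 0.223] pointing down, gripper open.
Joint ranges: [-3, 3], [-0.9, 2.11], [0.09, 2.58], [-1.31, 4.45], [0.11, 2.69], [-2.54, 2.54]. Speed limits (rad/s): [2.39, 2.39, 3.01, 3.14, 3.14, 3.14].

## Interface

Orientations are given as a unit quaternion [w, x, y, z].
In Python, from station import move_pose, movel, movej, command_gripper, wait, inverse_kinematics, read_camera, camera_info, MotionError, job_done, get_time, get_joint_pos, get_qvel, get_effort, get_tcp_pos, get_ee_rot, get_ft_force, get_ft_torque, get_grip_width gives the robot as it stands. Calls block until the motion is done:
- move_pose(position, orientation): joint-space move of the TCP to a pose.
- movel(position, frame=None, v=0.15, until_force=None): straight line of the TCP; frame=None keeps the orientation; v is the mean speed in m/s. With until_force (N) it stops when the force on the tool has changed by that much, and returns True; else False.
- movej(angles): joint-space move.
- command_gripper(opening): opening from 0.0 (shut) to 1.0 (fully open); the grip force is fixed at half the most; returns when the fingers have stopped.
- wait(seconds).
- inverse_kinematics(position, orientation): joint angles nearest the present ones, or None.
- read_camera(name): name is "scene" or "top"; returns the picture (480x640x3 uint8, red, green, blue); there is no depth.
- camera_info(name): a dict with "intrinsics" (3x3 intrinsics, pixels), "T" (4x4, takes a point from camera to world coordinates). Camera axes: x right, y up, looking along -z (the intrinsics and any distortion apply to the point x, -y, -z); pixel columns grow to the right and rows downward; lengths in m; the calibration is good to about 2 mm. A picture is of the moment at which its call begins. camera_info takes no time and is no camera call.
A pose or a line that the arm cannot do raises MotionError and nothing moves.
- job_done(): hands the job in, once; it reports no verdict.
Readings, each from a call of its own:
- get_time(): time.
- get_joint_pos(): joint angles.
- get_qvel(): joint speeds.
- get_effort(): joint torques, N m.
- get_tcp_pos(): TCP position.
- get_ee_rot(): TCP orientation.
- get_ft_force(): force on the tool from outside, world axes, zero at the start.
- get_ft_torque(): the same for the moment, N m.
- get_grip_width(): opening from 0.0 (shut) to 1.0 (fully open).
Only numpy, scipy, OpenCV 4.12 (cv2) and the standard library are available. Lean on these libraries where they do the work, as an engineer would, in place of code of your own. Each camera call takes 0.05 s, during which the arm holds its last target.

## Task

One roll in the baking tray came out too small: point it out to the checking camera by holding the fingertips just above its middle (a finger's breadth or two, not touching) for about two seconds, coming to it from above and not pointing at or dipping low over any other roll. Then log the reject: press the wide button on the tally box right down with the fingertips, let it come back up and leave with nothing touching. Leave the narrow button, every roll and the things standing around where they are.

Things in the scene. Friction and masses are not known exactly. Their poses are not given: they have to be found in the camera images.
- small_roll: the undersized bread roll: a plain brown dome 50 mm across and 30 mm high, sitting flat in the tray at a random one of the six places. Origin: centre of its underside; z up, so its top is 30 mm above the origin. Same colour as the others, only clearly smaller
- tray: fixed dark steel baking tray, 300 mm (x) by 210 mm (y), rim 20 mm high, floor 4 mm thick; origin at the centre of its underside, resting on the table. It stands either to the left or to the right of the robot's centre line, with the tally box on the other side. The six rolls stand in it in a grid of three places along its x and two along its y, about 88 mm and 92 mm between centres
- roll1: one of the five full-size loose rolls in the tray: brown dome 72 mm across, 50 mm high; origin at the centre of its underside. Not to be touched or pointed at
- roll2: one of the five full-size loose rolls in the tray: brown dome 72 mm across, 50 mm high; origin at the centre of its underside. Not to be touched or pointed at
- roll3: one of the five full-size loose rolls in the tray: brown dome 72 mm across, 50 mm high; origin at the centre of its underside. Not to be touched or pointed at
- roll4: one of the five full-size loose rolls in the tray: brown dome 72 mm across, 50 mm high; origin at the centre of its underside. Not to be touched or pointed at
- roll5: one of the five full-size loose rolls in the tray: brown dome 72 mm across, 50 mm high; origin at the centre of its underside. Not to be touched or pointed at
- tally: fixed white tally box, 110 mm (x) by 170 mm (y) by 40 mm high, with a blank black strip on top along its far side; origin at the centre of its underside, z up. On its top stand two round grey push buttons of different size, 84 mm apart: at x -10 mm, y +42 mm the wide reject button and at x -10 mm, y -42 mm the narrow accept button (box frame; y points to the robot's left when the box is straight)
- reject_top (a point): centre of the top face of the wide grey button (44 mm across) on the tally box: the reject button; pressed straight down
- reject (a joint): travel of the wide reject button in m: 0 released, 0.006 fully down, sprung (about 5 N when fully down); it comes back up by itself
- accept (a joint): travel of the narrow accept button (22 mm across) in m: 0 released, 0.006 fully down; to be left alone
- shaker: loose metal flour shaker, 56 mm across, 100 mm high, beyond the tally box; origin at the centre of its underside
- mug: loose white mug, 74 mm across, 80 mm high, beyond the tally box; origin at the centre of its underside
- scraper: loose dough scraper with a black handle lying between the robot and the tally box, about 95 mm by 115 mm, 16 mm high; origin near its middle on the underside
There are look-alikes about, which are no part of the job. Leave any blue or green look-alike of the tally alone. Leave any green look-alike of the small_roll alone.

How it is judged:
On the way, in this order (a step that is already met when the one before it is completed fails the run):
1. the fingertips are held just above the middle of the small roll (within 30 mm sideways, tips up to about 55 mm above it) without a break for 1.5 s (horizontal distance between the grasp point and small_roll below 0.03 m and z of the grasp point in the frame of small_roll between 0.042 and 0.105 m), for 1.5 s.
2. the wide button is pressed down (at least 4.5 mm) by the fingers (value of joint reject above 0.0045 m and contact force between the fingers and tally above 1 N), for 0.1 s.
At the end, for the whole second after the job is handed in: the wide button is back up (within 1.5 mm) and so is the narrow one; all six rolls are within 6 mm, and the shaker, mug and scraper within 15 mm, of where they started (value of joint each of reject, accept below 0.0015 m and distance of each of roll1, roll2, roll3, roll4, roll5, small_roll from where it was at the start of the episode below 0.006 m and distance of each of shaker, mug, scraper from where it was at the start of the episode below 0.015 m); the robot touches nothing.
It fails at once if any roll is touched by the robot (contact force between any of the fingers, the arm and roll1 above 0.3 N or contact force between any of the fingers, the arm and roll2 above 0.3 N or contact force between any of the fingers, the arm and roll3 above 0.3 N or contact force between any of the fingers, the arm and roll4 above 0.3 N or contact force between any of the fingers, the arm and roll5 above 0.3 N or contact force between any of the fingers, the arm and small_roll above 0.3 N).
It fails at once if the fingertips are brought low over the middle of another roll (within 30 mm sideways, tips less than about 55 mm above it) ((horizontal distance between the grasp point and roll1 below 0.03 m and z of the grasp point in the frame of roll1 between 0.062 and 0.125 m) or (horizontal distance between the grasp point and roll2 below 0.03 m and z of the grasp point in the frame of roll2 between 0.062 and 0.125 m) or (horizontal distance between the grasp point and roll3 below 0.03 m and z of the grasp point in the frame of roll3 between 0.062 and 0.125 m) or (horizontal distance between the grasp point and roll4 below 0.03 m and z of the grasp point in the frame of roll4 between 0.062 and 0.125 m) or (horizontal distance between the grasp point and roll5 below 0.03 m and z of the grasp point in the frame of roll5 between 0.062 and 0.125 m)).
It fails at once if the narrow button is pressed (value of joint accept above 0.003 m).
It fails at once if the shaker, mug or scraper is shifted by more than 15 mm (distance of any of shaker, mug, scraper from where it was at the start of the episode above 0.015 m).
It also fails if it takes over 40 s, if anything falls off the work surface, if the arm or the gripper's body presses on something with over 40 N, if the wrist force passes 120 N, or if a joint passes its speed limit or range.

## Working session

There is one attempt and no reset: what is moved stays moved. The work goes in short steps, each a Python script; the robot and the scene stay as the last script left them, time stands still between calls to the robot, and variables do not carry over. Pictures are saved under pics/ and viewed, and the job is handed in when it is done.

```bash
mkdir -p pics; python3 - <<'E'
from station import *
import cv2
for n in("scene","top"):
    im=read_camera(n); cv2.imwrite(f"pics/{n}0.png",im[:,:,::-1]); 
    c=camera_info(n); print(n,{k:(v.tolist() if hasattr(v,'tolist') else v) for k,v in c.items()})
print(get_time(),get_grip_width(),get_ee_rot(),get_tcp_pos())
E
```

```text
scene {'intrinsics': [[601.796088447247, 0.0, 316.1217637458563], [0.0, 601.796088447247, 237.78086557588486], [0.0, 0.0, 1.0]], 'T': [[-0.5270382633191727, -0.4691059051306561, 0.708639766573298, 1.396342521323121], [0.8496659584675633, -0.27391090879588514, 0.4506002364224962, 0.580063541105152], [-0.017275069288066734, 0.8395906525290524, 0.5429448481815923, 0.7649495849007044], [0.0, 0.0, 0.0, 1.0]]}
top {'intrinsics': [[455.00144758860444, 0.0, 321.5568999643601], [0.0, 455.00144758860444, 238.39002897188502], [0.0, 0.0, 1.0]], 'T': [[-0.005130642917794161, 0.9939637699123378, -0.10958877955750414, 0.356238192236719], [-0.999972392129627, -0.004510602695813624, 0.005905035298091728, -0.01359175920964831], [0.0053750797018536954, 0.10961605067221526, 0.993959470981199, 1.1773021453574593], [0.0, 0.0, 0.0, 1.0]]}
0.1 0.9954887966337496 [-4.41058200e-04  7.85064850e-01 -6.19413192e-01 -5.32810672e-04] [ 0.14532261 -0.60734326  0.22199129]
```

View pics/scene0.png

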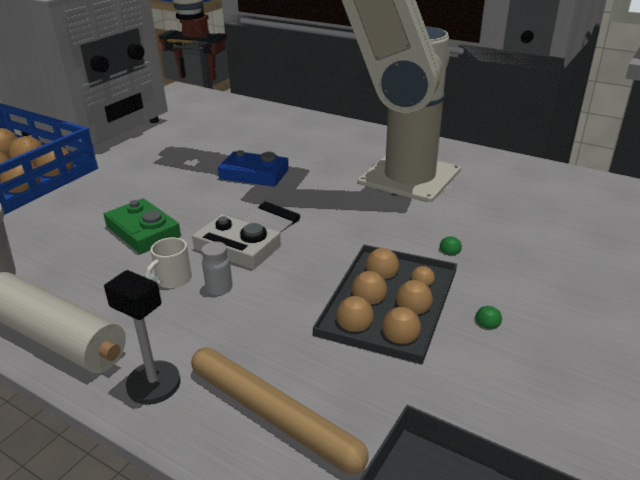

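View pics/top0.png

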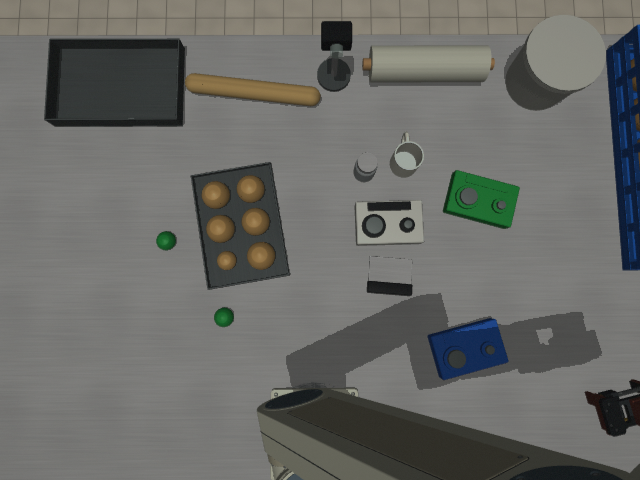

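The small roll is at top (227,260) and scene (423,277). Possible confusions are the five big rolls, top (215,194), (250,188), (220,228), (256,221), (261,256), and the green balls at (166,240) and (224,317).

The white tally is at top (390,222), with its wide button at (374,225) and the narrow one at (407,225). Its look-alikes are the green box at (481,198) and the blue box at (468,348). I choose the brown small roll and the white box's wide button, and will measure both and check them in a crop.

```bash
cat > h.py <<'E'
import numpy as np, cv2
from station import *
def ray(n,p):
    c=camera_info(n);K=np.array(c["intrinsics"]);T=np.array(c["T"])
    d=np.linalg.inv(K)@[p[0],p[1],1]; d=T[:3,:3]@[d[0],-d[1],-d[2]]
    return T[:3,3],d/np.linalg.norm(d)
def onz(n,p,z):
    o,d=ray(n,p); return o+d*(z-o[2])/d[2]
def tri(pa,pb):
    o1,d1=ray("top",pa);o2,d2=ray("scene",pb)
    s=np.linalg.lstsq(np.c_[d1,-d2],o2-o1,rcond=None)[0]
    a=o1+s[0]*d1;b=o2+s[1]*d2
    return (a+b)/2,np.linalg.norm(a-b)
E
python3 - <<'E'
from h import *
t=cv2.imread("pics/top0.png");s=cv2.imread("pics/scene0.png")
def blobs(im,roi):
    x0,y0,x1,y1=roi
    h=cv2.cvtColor(im,cv2.COLOR_BGR2HSV)
    m=cv2.inRange(h,(5,80,60),(22,255,255)); mm=np.zeros_like(m); mm[y0:y1,x0:x1]=m[y0:y1,x0:x1]
    d=cv2.connectedComponentsWithStats(mm)
    return [(d[3][i].round(1).tolist(),d[2][i].tolist()) for i in range(1,d[0]) if d[2][i][4]>60]
for r in blobs(t,(185,160,300,295)):print("top",r,onz("top",r[0],.02).round(3))
for r in blobs(s,(310,240,465,355)):print("scene",r,onz("scene",r[0],.02).round(3))
# dark buttons
def dark(im,roi):
    x0,y0,x1,y1=roi;g=cv2.cvtColor(im,cv2.COLOR_BGR2GRAY)[y0:y1,x0:x1]
    m=(g<120).astype(np.uint8)
    d=cv2.connectedComponentsWithStats(m)
    return [((d[3][i]+[x0,y0]).round(1).tolist(),d[2][i].tolist()) for i in range(1,d[0]) if d[2][i][4]>20]
print(dark(t,(358,204,422,243)));print(dark(s,(198,214,278,262)))
cv2.imwrite("pics/crop.png",np.hstack([cv2.resize(t[160:290,185:300],(400,452),interpolation=2),cv2.resize(t[195:250,350:428],(400,452),interpolation=2)]))
cv2.imwrite("pics/crop2.png",np.hstack([cv2.resize(s[240:355,310:465],(400,300),interpolation=2),cv2.resize(s[200:275,190:290],(400,300),interpolation=2)]))
E
```

```text
top ([250.0, 188.5], [237, 175, 27, 28, 585]) [0.615 0.164 0.02 ]
top ([215.0, 194.4], [202, 181, 28, 28, 593]) [0.599 0.254 0.02 ]
top ([255.0, 221.2], [242, 208, 27, 28, 595]) [0.529 0.15  0.02 ]
top ([219.7, 228.4], [206, 215, 28, 28, 605]) [0.511 0.24  0.02 ]
top ([260.5, 255.4], [247, 242, 28, 28, 609]) [0.441 0.135 0.02 ]
top ([226.1, 260.1], [217, 251, 19, 19, 287]) [0.429 0.223 0.02 ]
scene ([367.4, 290.5], [336, 248, 63, 84, 2683]) [0.537 0.153 0.02 ]
scene ([409.5, 306.9], [382, 266, 53, 78, 2382]) [0.542 0.247 0.02 ]
[([388.1, 206.9], [9, 0, 44, 7, 296]), ([373.3, 225.4], [4, 10, 24, 24, 467]), ([406.7, 224.6], [41, 13, 16, 16, 201])]
[([223.0, 223.4], [17, 2, 17, 15, 197]), ([253.0, 232.9], [42, 9, 28, 20, 450]), ([225.1, 240.9], [4, 18, 46, 19, 330]), ([238.6, 253.1], [0, 21, 80, 27, 886])]
```

View pics/crop.png

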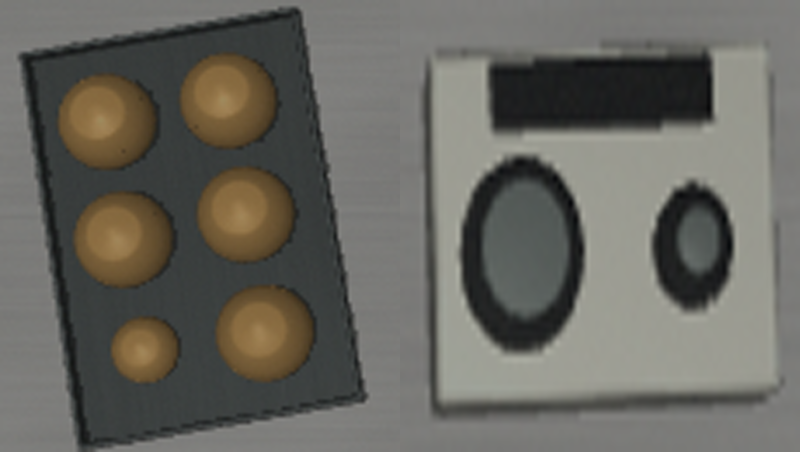

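View pics/crop2.png

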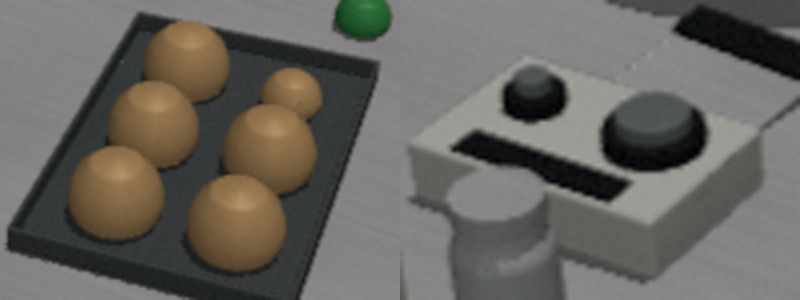

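The crops confirm both choices: a clearly smaller brown dome in the near-left place, and the wide grey button on the left of the white box. Next I'll triangulate their heights.

```bash
python3 - <<'E'
from h import *
t=cv2.imread("pics/top0.png");s=cv2.imread("pics/scene0.png")
def comp(im,roi,lo,hi):
    x0,y0,x1,y1=roi;g=cv2.cvtColor(im,cv2.COLOR_BGR2GRAY)[y0:y1,x0:x1]
    d=cv2.connectedComponentsWithStats(((g>lo)&(g<hi)).astype(np.uint8))
    return [((d[3][i]+[x0,y0]).round(1).tolist(),d[2][i].tolist()) for i in range(1,d[0]) if d[2][i][4]>15]
a=comp(t,(362,212,387,238),60,140);b=comp(s,(238,222,269,245),60,125);print(a,b)
a=max(a,key=lambda r:r[1][4])[0];b=max(b,key=lambda r:r[1][4])[0]
print("button",tri(a,b),tri((374.8,225.2),(253,229.7)),onz("top",a,.056))
# box top corners height: strip centre
print("strip",tri((388.6,206.5),(225.1,240.9)))
h=cv2.cvtColor(s,cv2.COLOR_BGR2HSV);m=cv2.inRange(h,(5,80,60),(22,255,255))[262:288,408:438]
print("roll bbox",cv2.boundingRect(m))
for r in m: print(''.join('#' if v else '.' for v in r))
print("roll",tri((226.1,260.1),(423.1,275.7)))
print([onz("top",(226.1,260.1),z).round(3) for z in(.01,.015,.03)])
E
```

```text
[([373.9, 224.8], [4, 5, 17, 17, 225]), ([373.0, 235.6], [1, 20, 21, 6, 21])] [([253.7, 228.2], [3, 0, 27, 18, 191])]
button (array([ 0.51182023, -0.14871047,  0.05865775]), np.float64(0.003971442541733385)) (array([ 0.51145913, -0.15148272,  0.0536579 ]), np.float64(0.004129851993540909)) [ 0.51330766 -0.15071658  0.056     ]
strip (array([ 0.56192944, -0.1903073 ,  0.03931448]), np.float64(0.0014566826729991952))
roll bbox (0, 4, 27, 22)
..............................
..............................
..............................
..............................
............######............
.........############.........
.......###############........
......#################.......
......##################......
.....####################.....
....######################....
....######################....
....######################....
...########################...
...########################...
...########################...
...########################...
....#######################...
.##########################...
##########################....
#########################.....
########################......
#######################.......
######################........
#####################.........
#####################.........
roll (array([0.42907548, 0.22508235, 0.01452029]), np.float64(0.003116898750640896))
[array([0.43 , 0.225, 0.01 ]), array([0.43 , 0.224, 0.015]), array([0.429, 0.22 , 0.03 ])]
```

Two-view results: small roll centre at (0.430, 0.224), mid-height 0.0145 m, so its top is at about 0.034 m. The button top is at (0.513, -0.151), z about 0.055 m. Now the pointing.

```bash
python3 - <<'E'
from h import *
command_gripper(0.0)
q=get_ee_rot(); best=None
for k in range(-6,7):
    yaw=k*np.pi/12
    o=[0,np.cos(yaw/2),np.sin(yaw/2),0]
    j=inverse_kinematics([.43,.224,.25],o); j2=inverse_kinematics([.513,-.151,.2],o)
    if j is None or j2 is None: continue
    c=max(abs(j[5]),abs(j2[5]))
    if best is None or c<best[0]: best=(c,o,j,j2)
c,o,j,j2=best
print(o,np.round(j,2),np.round(j2,2),get_time())
np.save("o.npy",o)
move_pose([.43,.224,.25],o)
print(get_tcp_pos(),get_time())
movel([.43,.224,.066],v=.1)
wait(1.0)
im=read_camera("scene");cv2.imwrite("pics/s1.png",im[:,:,::-1]);im=read_camera("top");cv2.imwrite("pics/t1.png",im[:,:,::-1])
wait(1.2)
print(get_tcp_pos(),get_ft_force(),get_time(),get_grip_width())
c=cv2.imread("pics/s1.png")[150:350,310:510];d=cv2.imread("pics/t1.png")[150:350,150:350]
cv2.imwrite("pics/c1.png",cv2.resize(np.hstack([c,d]),(800,400)))
E
```

```text
[0, np.float64(1.0), np.float64(0.0), 0] [ 0.46  0.18  1.91 -0.    1.05  0.46] [-0.31  0.32  1.85 -0.    0.97 -0.31] 1.4417
[0.4303249  0.22356834 0.24997049] 4.525
[0.42996837 0.22399585 0.06598372] [-0.12693726  0.65434939 -0.29946186] 8.8167 0.00442579301051867
```

View pics/c1.png

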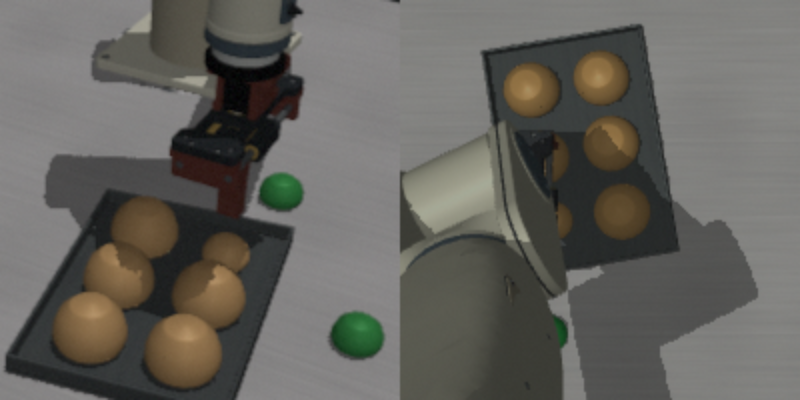

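The shut fingertips hang just over the small roll, at scene pixel (426,257), with a visible gap and no contact. The hold lasted over 2 s. Next, the button.

```bash
python3 - <<'E'
from h import *
o=np.load("o.npy")
print(onz("scene",(426,257),.066))
movel([.43,.224,.25],v=.15)
move_pose([.513,-.151,.2],o)
movel([.513,-.151,.08],v=.12)
f0=get_ft_force()
hit=movel([.513,-.151,.044],v=.02,until_force=2.0); p1=get_tcp_pos(); print("contact",hit,p1)
hit=movel([.513,-.151,p1[2]-.011],v=.02,until_force=12.0); 
wait(.4);print("pressed",hit,get_tcp_pos(),get_ft_force()-f0)
im=read_camera("scene");cv2.imwrite("pics/s2.png",cv2.resize(im[150:300,160:360,::-1],(800,600)))
movel([.513,-.151,.22],v=.12); wait(.3)
im=read_camera("scene");cv2.imwrite("pics/s3.png",im[:,:,::-1])
print(get_tcp_pos(),get_ft_force(),get_time())
E
```

```text
[0.43268536 0.23027025 0.066     ]
contact True [ 0.51292323 -0.15097885  0.05976726]
pressed True [ 0.51298795 -0.15099403  0.05623149] [-3.15258834  1.25264905 11.85527612]
[ 0.51292166 -0.15097627  0.2197616 ] [0.02595963 0.12607075 0.48694535] 16.5
```

View pics/s2.png

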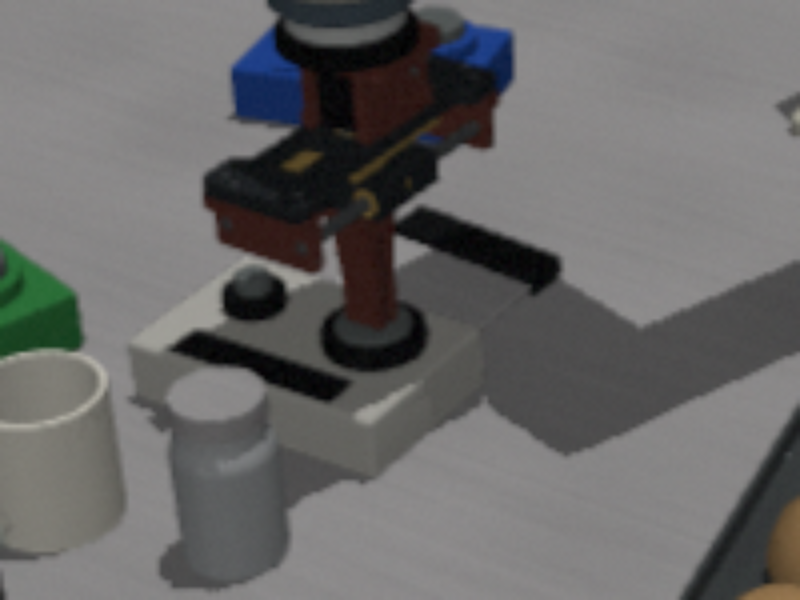

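View pics/s3.png

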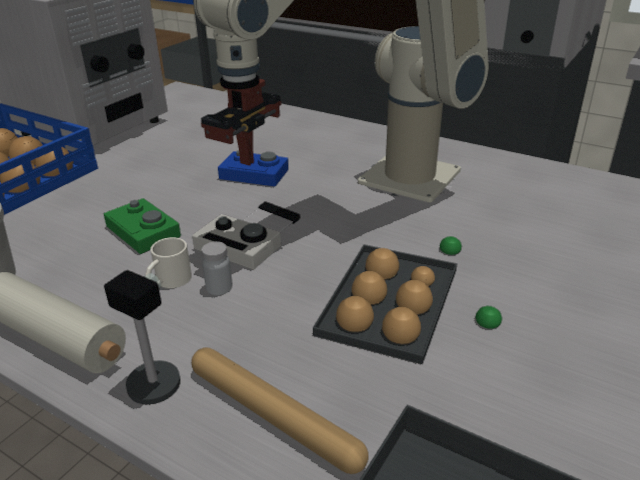

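The press picture shows the shut fingers on the wide button at crop (370,325), down in its collar, with the narrow button clear. 12 N was held statically, more than twice the spring's full-down 5 N, so it was on its stop. I'll compare before and after, then hand in.

```bash
python3 - <<'E'
from h import *
a=cv2.imread("pics/scene0.png");b=cv2.imread("pics/s3.png")
for n,(x0,y0,x1,y1) in dict(tray=(315,240,465,355),mug=(145,235,192,290),shaker=(200,242,235,298),wide=(238,220,270,246),narrow=(212,214,234,232)).items():
    d=cv2.absdiff(a[y0:y1,x0:x1],b[y0:y1,x0:x1]).max(2); print(n,int(d.max()),int((d>25).sum()))
A=cv2.Canny(a,60,150)
cv2.imwrite("pics/cmp.png",cv2.resize(np.vstack([a[190:270,190:310],b[190:270,190:310]]),(450,600)))
print(get_ft_force(),get_time()); job_done()
E
```

```text
tray 60 34
mug 58 23
shaker 61 124
wide 68 458
narrow 68 68
[0.02595963 0.12607075 0.48694535] 16.5
the job is handed in; nothing more can be done
```

View pics/cmp.png

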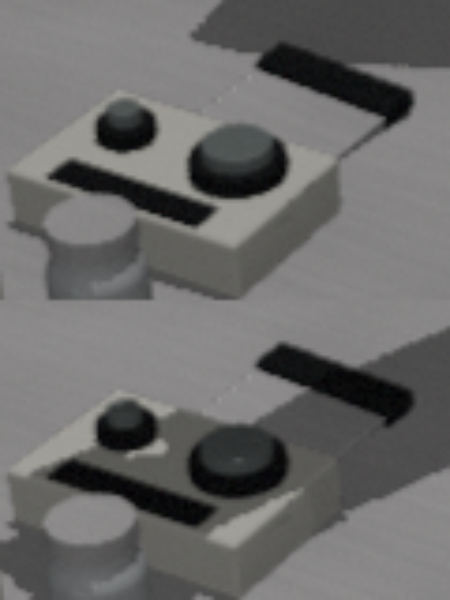

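I pointed out the small roll, pressed the wide reject button down, let it come back up and handed the job in at 16.5 s. No verdict is reported, so this rests on my own checks.

- **Pointing:** I came down from above onto the small roll in the tray's near-left place, at (0.430, 0.224). The shut fingertips stayed about 32 mm above its top for a little over 2 s with no contact force. At every low point the fingertips were over the small roll and no other.
- **Pressing:** The button was held down at about 12 N for 0.4 s. Full travel needs about 5 N, so it was on its stop. I then lifted straight off to 0.22 m, where the leftover force was about 0.5 N, the same size as the sensor noise seen in free air.
- **Last pictures:** The wide button stands at its starting height again, and the narrow button, rolls, mug, shaker and scraper look unmoved. The pixel comparison did show differences, most of them (458 pixels) at the wide button. In the before/after crop I looked at, they are the arm's shadow now lying across the box. The tray and mug changes were only a few dozen pixels.
- **Disagreements:** The two camera views of the button disagreed by about 4 mm. They put its top at 54–59 mm, but the fingers met 2 N at 60 mm and reached the stop at 56 mm, so the real top is a few mm higher. There was also a sideways force of about 3 N during the press. I pressed until the force built up, so neither affected the result.

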